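Lock the sample cup in place and hold a probe centred through its guide hole

TASK

Push the carriage with the clear cup fully home under the guide plate, then swing the latch lever all the way across behind it to lock it. Then take the long slender probe by its head out of the rack, lower its rod through the hole in the guide plate without it touching the plate, the hole's walls or the cup, and finish while still holding it there: upright, motionless, centred in the hole, with its tip about half-way down the cup. Leave the two stubby probes and the other loose things where they are.

Things in the scene. Friction and masses are not known exactly. Their poses are not given: they have to be found in the camera images.
- station: fixed probe test station: aluminium base 200 (x -105 to +95) by 245 mm (y -180 to +65), 10 mm thick; over it on two posts a white guide plate 155 (x) x 66 (y) x 16 mm, top 113 mm above the table. Origin: on the table under the guide hole's centre. The carriage slides along the station's y, home towards +y.
- bore (a point): centre of the 30 mm round guide hole, at the guide plate's top face (113 mm up); the hole runs straight down through the 16 mm plate
- carriage (a joint): slide of the grey carriage with the clear cup, m: 0 = fully home at its stop, cup under the guide hole; grows to 0.09 as it comes out along the station's -y. Starts 0.045 to 0.085. About 2 N moves it; it stays where it is left. Fully home means within 4 mm.
- tab_top (a point): middle of the top edge of the push tab on the carriage: aluminium, 36 mm wide along the station's x, 10 mm thick along its y, from 20 to 85 mm above the table; carriage home, its centre is at station x +20, y -55 mm. Push its -y face towards +y to bring the carriage home.
- cup_floor (a point): centre of the inner floor of the clear plastic cup fixed on the carriage, 24 mm above the table; cup 64 mm outside at the rim, 58 mm below, 3 mm wall, rim 80 mm above the table
- latch (a joint): steel latch lever, rad about the vertical, anticlockwise from above: 0 = open, pointing along the station's -y; 1.571 = locked at its stop, pointing along the station's +x behind the carriage. Starts 0 to 0.25; about 1 N at the pin moves it; it stays where it is left. Locked means above 1.42.
- pivot (a point): axis of the latch lever, at station x -75, y -95 mm, on the lever's top face 30 mm above the table
- pin_top (a point): top centre of the upright round pin near the lever's end: 14 mm diameter, from 30 to 75 mm above the table, 55 mm from the lever's axis; grip or push it to swing the lever. The pin turns with the lever.
- rack: white probe rack, fixed: plate 220 mm (its x) by 70 mm (its y), top 125 mm above the table, on two end panels; three 22 mm holes in a row along its x at -70, 0 and +70 mm. Origin: on the table under its middle.
- probe: long slender probe, loose, 0.1 to 0.2 kg: steel rod 12 mm diameter, 110 mm long, under a tall black round head 30 mm diameter, 45 mm high (14 mm metal stub, 8 mm high, on top). Hangs upright in one of the rack's seats, the head's flat underside on the rack. Origin: centre of the head's underside; z up.
- probe_tip (a point): lower end of the probe's rod, on its axis, 110 mm below the head's underside
- stub_a: stubby probe, leave alone: rod 16 mm diameter, 60 mm long, squat black head 38 mm in diameter and 24 mm high, hanging in another seat of the rack. Origin: centre of the head's underside.
- stub_b: second stubby probe, same as stub_a, leave alone
- jar: small white jar, 44 mm diameter, 70 mm high, loose, standing beyond the station; leave alone. Origin: centre of its underside.
- beaker: glass beaker, 70 mm diameter, 85 mm high, loose, beside the rack; leave alone. Origin: centre of its underside.
- white_bottle: white bottle, 64 mm diameter, 130 mm high, loose, at the back; leave alone. Origin: centre of its underside.
- water_bottle: clear bottle, 62 mm diameter, 190 mm high, loose, to the left; leave alone. Origin: centre of its underside.
- mouse: black computer mouse, 105 x 60 x 30 mm, loose, to the right; leave alone. Origin: centre of its underside.
- screwdriver: screwdriver 180 mm long lying on the right; leave alone
Mind the look-alikes: they are no part of the job. What is shaped like the probe but purple or turquoise is not meant.

How it is judged:
By the outcome, as a careful person would: the job done as asked, in the order asked, and still so for the second after the job is handed in, while the arm keeps its last pose, push and grip.
It also fails if it takes over 66 s, if anything falls off the work surface, if the arm or the gripper's body presses on something with over 40 N, if the wrist force passes 120 N, or if a joint passes its speed limit or range.

ROBOT

A 6-joint arm with a two-finger parallel gripper is mounted at the origin on the work surface. World frame = base frame: x ahead of the robot, y to its left, z up, the work surface at z = 0. Lengths are in m, angles in degrees, forces in N, time in s.
With the tool pointing down it reaches from about 0.25 to 0.725 m from the base axis. Payload 9.7 kg.
Tool frame: the origin (TCP) lies midway between the tips of the shut fingers; the grasp point (between the pads) lies 19 mm behind it; z points along the fingers, y is the line along which they close (so a half turn about z gives the same grasp; the last joint's range is limited). The gripper opens to 85 mm and grips with 20 to 120 N. Pads are 22 mm wide; open, the fingers measure 114 mm over their backs; the gripper's body (76 mm by 85 mm) begins 54 mm behind the grasp point. The pads swing forward as they close: fully open they stand 13 mm farther back than shut.
Start: joints at [76.547, 4.979, 10.078, 95.1, 0, 90], TCP at [0.128, 0.535, 0.231] pointing down, gripper open.
Joint ranges: [-179.16, 179.16], [-48.56, 103.87], [-65.8, 70.77], [-126.05, 130.52], [-82.76, 87.17], [-180, 180]. Speed limits (degrees/s): [127.2, 127.2, 147.25, 180, 180, 180].

INTERFACE

Orientations are given as [roll, pitch, yaw] about the fixed x, y, z axes, in that order (R = Rz(yaw) Ry(pitch) Rx(roll)).
In Python, from workcell import * gives the robot as it stands.
- The arm moves only by the tool servo_tool, never from a script. Its argument "moves" is a list of rows, each a list of 4 numbers: the shift along the world's x, y, z in cm, then the turn about the world's z in rad. A call has 1 to 20 rows; each row is the pose to reach, as a shift and turn from the pose commanded when the call began; what a row does not reach only later rows make up. A row lasts 1/12 s, in which the tool goes at most 41.7 mm and 7.16 degrees, less where a joint would pass 70% of its speed; a pose out of reach is approached as far as the arm can. A call with a gripper value outside its range is refused whole. "claw" is the closure, from 0 (fully open) to 1 (shut), set as the call begins (left out, the last holds). The fingers move at their own pace and stop on an object; "force" is the grip in N (left out, the last holds). Time passes only in rows, so rows that repeat a pose let the fingers close. It gives the time, the measured TCP pose, the force, the opening and the grip force at its end, in the units of the state.
- get_obs(): the state, without advancing time (a new reading comes with each control period).
- camera(name): name is "scene" or "top" or "wrist"; returns the picture (384x512x3 uint8, red, green, blue); there is no depth.
- get_calibration(name): a dict with "fx", "fy", "cx", "cy" (pixels), "k1" (the pictures are not rectified: a ray, as slopes to the right and down, at radius r is drawn at 1 + k1 r^2 times it, then the intrinsics apply), "rvec" (rotation vector, rad) and "tvec" (3), from world to camera coordinates, as OpenCV has them; the wrist camera has in their place "tool_from_camera" (4x4, takes a point from camera to tool coordinates, whose origin is the TCP and whose axes are the flange's). Camera axes: x right, y down, z forward; pixel columns grow to the right and rows downward; lengths in m; the calibration is good to about 2 mm. A picture is of the moment at which its call begins: read the wrist's pose just before it. get_calibration takes no time and is no camera call.
- job_done(): hands the job in; it is judged then, once.
The state is a dict: "time": time; "q": joint angles; "qd": joint speeds; "joint_efforts": joint torques, N m; "ee_pos": TCP position; "tcp_rot": TCP orientation; "wrist_force": force on the tool from outside, world axes, zero at the start; "torque": the same for the moment, N m; "opening": finger opening in m; "grasp_force": force on a finger pad.
Only numpy, scipy, OpenCV 4.12 (cv2) and the standard library are available. Lean on these libraries where they do the work, as an engineer would, in place of code of your own. Each camera call takes 0.05 s, during which the arm holds its last target. There are 200 camera calls.

## Working session

There is one attempt and no reset: what is moved stays moved. The work goes in short steps, Python scripts to look and compute and a tool call to move; the robot and the scene stay as the last step left them, time stands still between calls to the robot, and variables do not carry over. Pictures are saved under pics/ and viewed, at most 10 in all, crops included, and the job is handed in when it is done.

Besides the shell and the picture viewer there is one more tool, called after "Emit:" as name(argument=value, ...), one argument or row to a line, values as JSON. servo_tool: Moves the arm, as the interface text tells. Its arguments: {"type":"object","properties":{"moves":{"type":"array","items":{"type":"array","items":{"type":"number"}}},"claw":{"type":"number"},"force":{"type":"number"}},"required":["moves"]}

```bash
mkdir -p pics; cat > h.py <<'E'
from workcell import *
import numpy as np, cv2
from scipy.spatial.transform import Rotation as R
def cam(n,o=None):
    c=get_calibration(n)
    if n=='wrist':
        T=np.eye(4);T[:3,:3]=R.from_euler('xyz',o['tcp_rot'],degrees=True).as_matrix();T[:3,3]=o['ee_pos']
        W=T@np.array(c['tool_from_camera']);Rc=W[:3,:3].T;t=-Rc@W[:3,3]
    else:
        Rc=cv2.Rodrigues(np.array(c['rvec'],float))[0];t=np.array(c['tvec'],float).ravel()
    return c,Rc,t
def ray(C,u,v):
    c,Rc,t=C
    a=np.array([(u-c['cx'])/c['fx'],(v-c['cy'])/c['fy']]);b=a.copy()
    for _ in range(30): b=a/(1+c['k1']*(b@b))
    return -Rc.T@t, Rc.T@np.array([b[0],b[1],1])
def onz(C,u,v,z):
    o,d=ray(C,u,v);return o+d*(z-o[2])/d[2]
def proj(C,p):
    c,Rc,t=C;q=Rc@np.array(p,float)+t;b=q[:2]/q[2];b=b*(1+c['k1']*(b@b))
    return np.array([c['fx']*b[0]+c['cx'],c['fy']*b[1]+c['cy']])
def snap(n,f):
    o=get_obs();im=camera(n)[:,:,::-1].copy();cv2.imwrite(f'pics/{f}.png',im);return im,cam(n,o)
E
python3 - <<'E'
from h import *
for n in('scene','top'):
    im,C=snap(n,n+'0');c=C[0];print(n,c['fx'],c['k1'],(-C[1].T@C[2]).round(3),C[1][2].round(2))
a=[cv2.imread(f'pics/{n}0.png') for n in('scene','top')]
for n,i in zip(('s','t'),a): cv2.imwrite(f'pics/{n}1.png',cv2.resize(i,(800,600),interpolation=cv2.INTER_CUBIC))
E
```

```text
scene 398.50200363442707 -0.136983741973018 [1.209 0.779 0.783] [-0.54 -0.63 -0.56]
top 445.46276599036855 0.0007130969025084424 [0.313 0.027 1.539] [ 0.18  0.   -0.98]
```

View pics/s1.png

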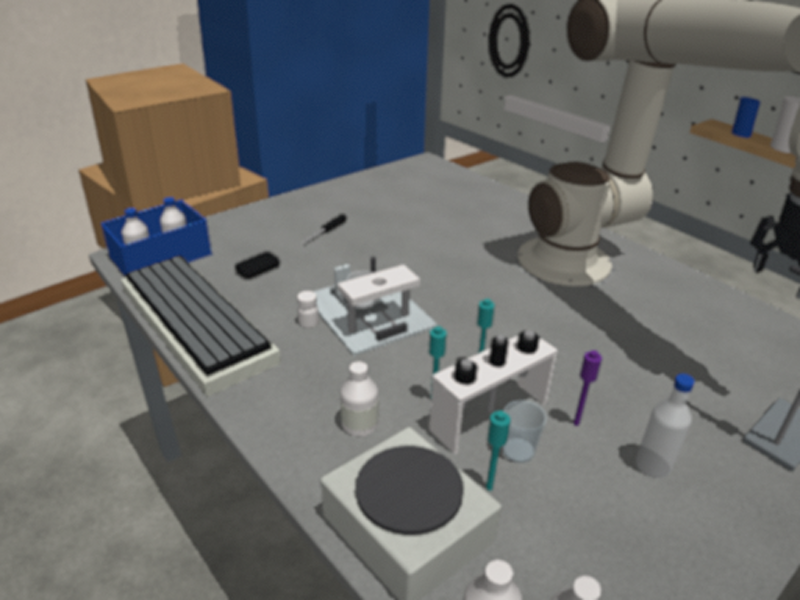

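View pics/t1.png

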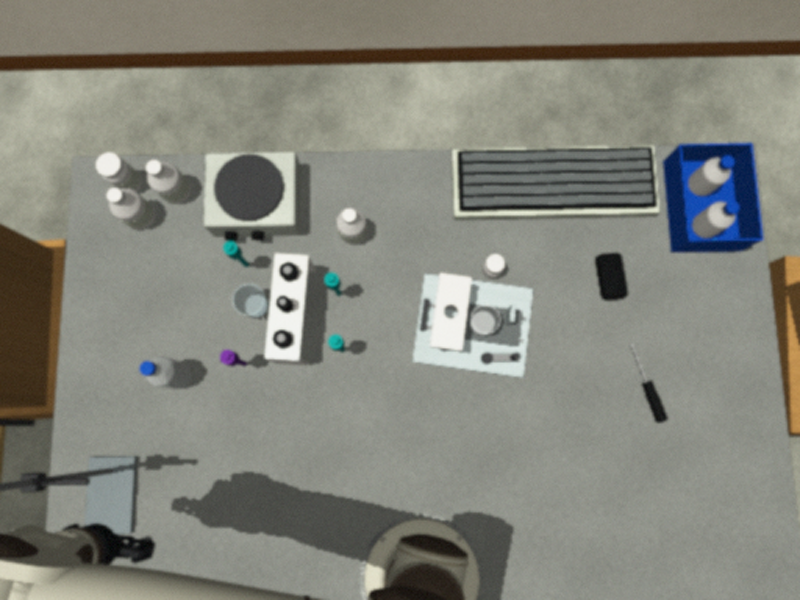

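The top view shows the station, with the plate hole at (451,312), cup at (485,320), tab at (514,314), and lever from (487,358) to the pin at (516,357). In the rack the three black heads are at (290,271), (285,303) and (283,339). Of these the middle one looks tall and slender, while the outer two look squat. Next I'll get rough positions.

```bash
python3 - <<'E'
from h import *
C=cam('top');s=.64
f=lambda u,v,z:onz(C,u*s,v*s,z).round(4)
print('hole',f(451,312,.113));print('base',[f(u,v,.01) for u,v in((425,274),(533,288),(523,376),(414,362))])
print('tab',f(514,314,.085),'pin',f(516,357,.075),'pivot',f(487,358,.03))
print('heads',f(290,271,.149),f(285,303,.178),f(283,339,.149))
print('rackcorners',[f(u,v,.125) for u,v in((274,254),(309,254),(302,360),(265,358))])
for n,p,z in(('teal',(232,250),.15),('teal',(332,281),.15),('teal',(336,343),.15),('purple',(229,358),.15),('jar',(495,266),.07),('wb',(349,217),.13)):print(n,f(*p,z))
print(get_calibration('wrist'));o=get_obs();print(o)
E
```

```text
hole [ 0.5446 -0.0746  0.113 ]
base [array([ 0.6489, -0.0262,  0.01  ]), array([ 0.6123, -0.2669,  0.01  ]), array([ 0.4167, -0.2348,  0.01  ]), array([0.4516, 0.0028, 0.01  ])]
tab [ 0.5424 -0.2095  0.085 ] pin [ 0.4523 -0.211   0.075 ] pivot [ 0.4556 -0.1554  0.03  ]
heads [0.63   0.2549 0.149 ] [0.5584 0.2594 0.178 ] [0.4901 0.2675 0.149 ]
rackcorners [array([0.6726, 0.2927, 0.125 ]), array([0.6711, 0.2194, 0.125 ]), array([0.4494, 0.2324, 0.125 ]), array([0.4549, 0.3079, 0.125 ])]
teal [0.6764 0.3748 0.15  ]
teal [0.6072 0.1687 0.15  ]
teal [0.4799 0.1607 0.15  ]
purple [0.4537 0.3751 0.15  ]
jar [ 0.6506 -0.1758  0.07  ]
wb [0.7484 0.1349 0.13  ]
{'fx': 311.67371321938964, 'fy': 311.67371321938964, 'cx': 255.33894792568145, 'cy': 191.5497684777089, 'k1': -0.05453829159203644, 'tool_from_camera': array([[-5.27501933e-04, -9.47873883e-01, -3.18645293e-01,
         8.18125577e-02],
       [ 9.99999855e-01, -4.64480393e-04, -2.73762155e-04,
        -1.16808078e-03],
       [ 1.11487506e-04, -3.18645391e-01,  9.47873991e-01,
        -1.42531915e-01],
       [ 0.00000000e+00,  0.00000000e+00,  0.00000000e+00,
         1.00000000e+00]])}
{'time': 0.1, 'q': array([ 7.65479262e+01,  5.00818051e+00,  1.00386115e+01,  9.51015190e+01,
       -8.08852890e-04,  8.99992806e+01]), 'qd': array([-0.02788743, -0.10292151,  0.13500313,  0.06755789, -0.1087275 ,
        0.08570199]), 'joint_efforts': array([-1.09532288e-03, -5.21565950e+01,  4.65651512e+01,  1.59829692e-02,
       -1.72221394e-06, -7.05282062e-06]), 'ee_pos': array([0.12789972, 0.53469337, 0.23064833]), 'tcp_rot': array([-1.79928912e+02,  8.07959712e-04,  1.66548647e+02]), 'wrist_force': array([ 0.04669791, -0.15740665,  0.62295884]), 'torque': array([-0.02680498,  0.0335936 ,  0.00829991]), 'grasp_force': 0.0, 'opening': 0.08564300307781102}
```

Emit:
servo_tool(
  moves=[
    [3,-2,7,0.0],
    [6,-5,7,0.1],
    [9,-7,7,0.2],
    [12,-10,7,0.23],
    [15,-13,7,0.23],
    [18,-15,7,0.23],
    [21,-18,7,0.23],
    [24,-20,7,0.23],
    [27,-23,7,0.23],
    [30,-25,7,0.23],
    [33,-27,7,0.23],
    [33,-27,7,0.23],
    [33,-27,7,0.23],
    [33,-27,7,0.23],
  ],
  claw=0,
)

```text
time: 1.27
ee_pos: [0.4577, 0.2649, 0.3009]
tcp_rot: [-180.0, -0.1, 179.7]
wrist_force: [-0.5, -0.4, -0.4]
opening: 0.0852
grasp_force: 0.0
```

```bash
python3 - <<'E'
from h import *
o=get_obs();print(o['time'],o['ee_pos'],o['tcp_rot'],abs(o['qd']).max())
im,C=snap('wrist','w1');cv2.imwrite('pics/w1b.png',cv2.resize(im,(800,600),interpolation=cv2.INTER_CUBIC))
E
```

```text
1.2667 [0.45774361 0.26487176 0.30093069] [-1.79985726e+02 -5.65407840e-02  1.79683418e+02] 1.6758067337630074
```

View pics/w1b.png

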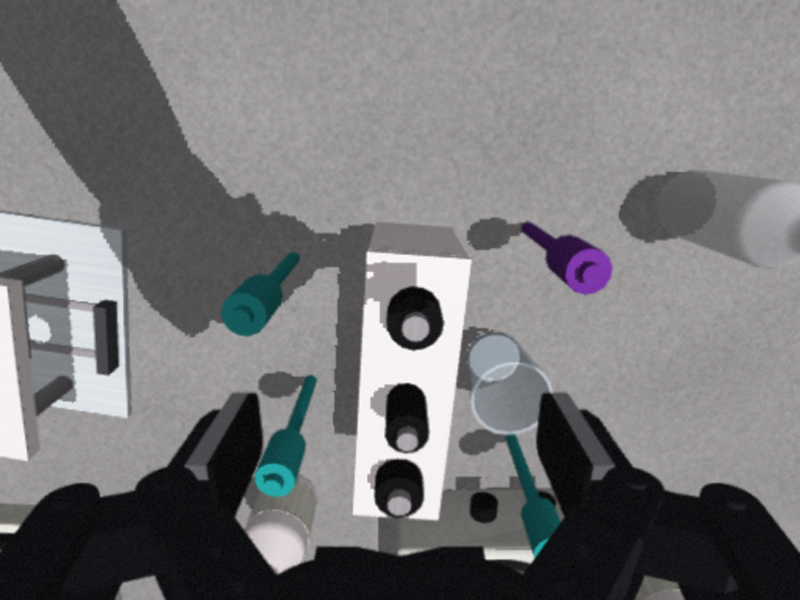

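The wrist view shows the black heads in the rack at (415,318), (407,418) and (400,490). The teal ones at (245,312), (275,475) and (540,530) and the purple one at (585,270) are decoys, because the colour is wrong and they aren't in the rack. The candidate is (407,418), the only tall, narrow black head. I'll confirm it with an enlarged crop and measure it.

```bash
python3 - <<'E'
from h import *
im=cv2.imread('pics/w1.png');o=get_obs();C=cam('wrist',o)
cv2.imwrite('pics/w1c.png',cv2.resize(im[150:340,200:330],None,fx=3.1,fy=3.1,interpolation=cv2.INTER_CUBIC))
g=im.max(2)
print('tcp px',proj(C,o['ee_pos']))
for p in((415,325),(407,438),(400,502)):
    u,v=int(p[0]*.64),int(p[1]*.64);w=g[v-10:v+11,u-10:u+11]
    m=((w>75)&(w<200)).astype(np.uint8);n,l,s,c=cv2.connectedComponentsWithStats(m);i=1+np.argmax(s[1:,4]);q=c[i]+[u-10,v-10]
    print(s[i],q,'z.178',onz(C,*q,.178).round(4),'z.157',onz(C,*q,.157).round(4))
w=(im.min(2)>200).astype(np.uint8);w[:, :200]=0;w[:,320:]=0
cn=max(cv2.findContours(w,0,2)[0],key=cv2.contourArea);b=cv2.boxPoints(cv2.minAreaRect(cn))
for x in cv2.approxPolyDP(cv2.convexHull(cn),8,True)[:,0]: print(x,onz(C,*x,.125).round(4))
E
```

```text
tcp px [257.68359646 254.0142336 ]
[  2   3  18  18 253] [265.58102767 209.57312253] z.178 [0.482  0.2734 0.178 ] z.157 [0.4905 0.2741 0.157 ]
[  0   5  21  15 174] [260.4137931  282.77586207] z.178 [0.5611 0.2687 0.178 ] z.157 [0.5757 0.269  0.157 ]
[  2   3  19  18 193] [255.66839378 323.07772021] z.178 [0.6116 0.2637 0.178 ] z.157 [0.6303 0.2636 0.157 ]
[235 161] [0.4485 0.2429 0.125 ]
[301 167] [0.4553 0.3122 0.125 ]
[279 332] [0.6734 0.2935 0.125 ]
[226 329] [0.6682 0.2254 0.125 ]
```

View pics/w1c.png

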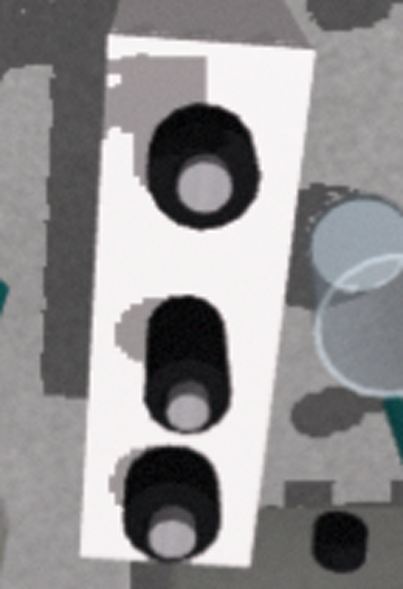

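Emit:
servo_tool(
  moves=[
    [0,-3,-1,0],
    [0,-7,-2,0],
    [0,-11,-2,0],
    [0,-15,-2,0],
    [0,-19,-2,0],
    [0,-23,-2,0],
    [0,-27,-2,0],
    [0,-31,-2,0],
    [0,-35,-2,0],
    [0,-39,-2,0],
    [0,-41,-2,0],
    [0,-41,-2,0],
    [0,-41,-2,0],
    [0,-41,-2,0],
  ],
  claw=1,
)

```text
time: 2.48
ee_pos: [0.458, -0.1437, 0.2815]
tcp_rot: [180.0, 0.0, 179.8]
wrist_force: [0.6, -0.4, -0.2]
opening: -0.0001
grasp_force: 0.0
```

```bash
python3 - <<'E'
from h import *
o=get_obs();print(o['time'],o['ee_pos'],o['tcp_rot'],abs(o['qd']).max())
im,C=snap('wrist','w2');np.save('w2.npy',np.r_[o['ee_pos'],o['tcp_rot']]);cv2.imwrite('pics/w2b.png',cv2.resize(im,(800,600),interpolation=cv2.INTER_CUBIC))
E
```

```text
2.4833 [ 0.45796171 -0.14371637  0.28151621] [1.79984856e+02 1.94351409e-02 1.79808269e+02] 0.8226633399476463
```

View pics/w2b.png

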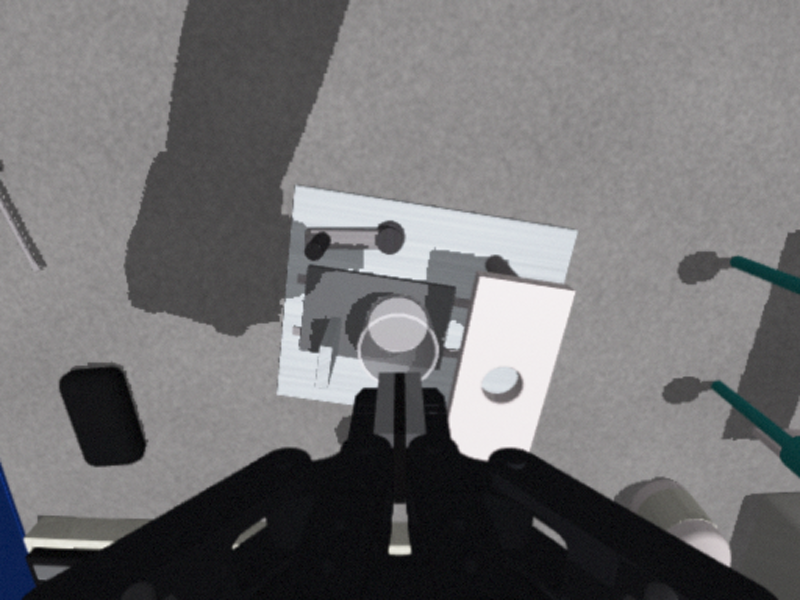

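The crop confirms the middle head is tall and slender and the outer two are squat. In this wrist view the guide hole is at (502,384), cup rim at (398,348), tab at (325,352), pivot at (390,237), pin top near (314,252), and base corners at (296,186), (577,231) and (277,394).

```bash
python3 - <<'E'
from h import *
im=cv2.imread('pics/w2.png');a=np.load('w2.npy');C=cam('wrist',{'ee_pos':a[:3],'tcp_rot':a[3:]})
s=.64
B=[onz(C,u*s,v*s,.01)[:2] for u,v in((296,186),(577,231),(277,394))]
e=B[1]-B[0];print('base',np.round(B,4),'len',np.linalg.norm(e),'yaw',np.degrees(np.arctan2(-e[0],e[1])))
pl=[onz(C,u*s,v*s,.113)[:2] for u,v in((480,274),(575,291))];print('plate',np.round(pl,4),np.linalg.norm(pl[1]-pl[0]))
# hole: plate pixels are pinkish white; b-r sign differs from base
d=im.astype(int);m=((d[:,:,2]>d[:,:,0]-2)&(d.min(2)>190)).astype(np.uint8)
print(d[246,321],d[255,330],d[235,321],d[215,340])
w=m[215:280,290:355]
cs,h=cv2.findContours(1-w,cv2.RETR_LIST,cv2.CHAIN_APPROX_NONE)
for c in cs:
    if 200<cv2.contourArea(c)<1500:
        c=c[:,0]+[290,215];W=np.array([onz(C,*q,.113)[:2] for q in c.astype(float)])
        (x,y),r=cv2.minEnclosingCircle(W.astype(np.float32));A=np.c_[2*W,np.ones(len(W))];q=np.linalg.lstsq(A,(W**2).sum(1),rcond=None)[0]
        print('hole',x,y,r,q[:2],np.sqrt(q[2]+q[:2]@q[:2]))
for n,u,v,z in(('hole',502,384,.113),('pivot',390,237,.03),('pin',314,252,.075),('cup rim',398,348,.08),('tab top',324,366,.085)):print(n,onz(C,u*s,v*s,z).round(4))
cv2.imwrite('pics/w2c.png',cv2.resize(im[130:265,165:355],None,fx=4.2,fy=4.2,interpolation=cv2.INTER_CUBIC))
E
```

```text
base [[ 0.4149 -0.2309]
 [ 0.4535  0.0088]
 [ 0.6112 -0.2633]] len 0.2427874646712083 yaw -9.158897654780468
plate [[ 0.463  -0.0912]
 [ 0.475  -0.0262]] 0.06610662334241303
[227 221 217] [215 214 222] [224 218 214] [239 239 243]
hole 0.5610430240631104 -0.0361640527844429 0.029242590069770813 [ 0.56334177 -0.03603364] 0.018686420082977447
hole 0.5455548763275146 -0.07128488272428513 0.01532009057700634 [ 0.54570998 -0.07131516] 0.014596006972419803
hole [ 0.545  -0.0712  0.113 ]
pivot [ 0.4545 -0.1523  0.03  ]
pin [ 0.4564 -0.2073  0.075 ]
cup rim [ 0.5312 -0.146   0.08  ]
tab top [ 0.544  -0.2031  0.085 ]
```

View pics/w2c.png

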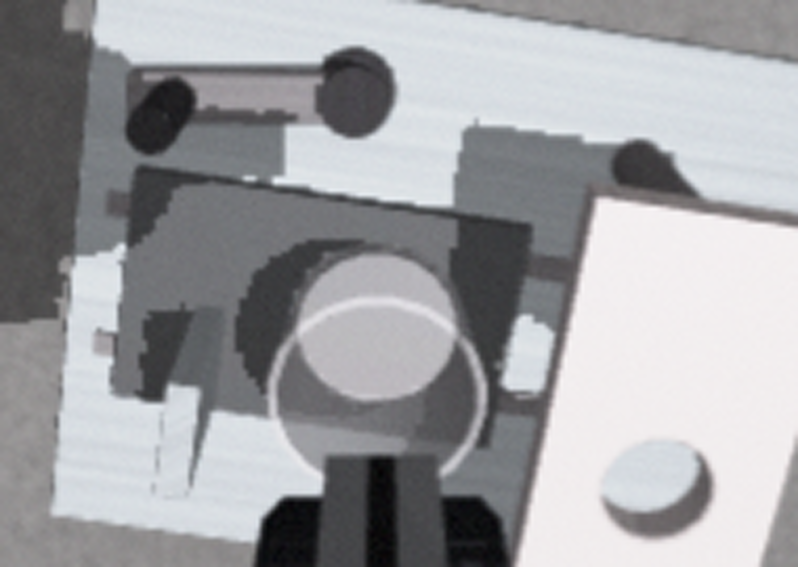

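The crop confirms the station layout. Origin is ≈ (0.5456,-0.0713), yaw −9.2°, and the carriage is ≈76 mm out. I'll lower the shut fingers behind the tab.

Emit:
servo_tool(
  moves=[
    [2,-2.5,0,-0.08],
    [4,-5,-2,-0.157],
    [6,-7.5,-5,-0.157],
    [8,-9.9,-8,-0.157],
    [8,-9.9,-11,-0.157],
    [8,-9.9,-14,-0.157],
    [8,-9.9,-17,-0.157],
    [8,-9.9,-20,-0.157],
    [8,-9.9,-22.3,-0.157],
    [8,-9.9,-22.3,-0.157],
    [8,-9.9,-22.3,-0.157],
  ],
)

```text
time: 3.45
ee_pos: [0.5377, -0.2424, 0.0579]
tcp_rot: [180.0, -0.1, 170.8]
wrist_force: [0.0, 0.1, 1.2]
opening: 0.0002
grasp_force: 0.0
```

Emit:
servo_tool(
  moves=[
    [0.16,0.99,0,0],
    [0.32,1.97,0,0],
    [0.48,2.96,0,0],
    [0.64,3.95,0,0],
    [0.8,4.94,0,0],
    [0.95,5.92,0,0],
    [1.11,6.91,0,0],
    [1.27,7.9,0,0],
    [1.35,8.39,0,0],
    [1.35,8.39,0,0],
    [1.35,8.39,0,0],
  ],
)

```text
time: 4.37
ee_pos: [0.5513, -0.1596, 0.058]
tcp_rot: [180.0, -0.0, 170.8]
wrist_force: [-1.1, 0.2, -0.4]
opening: -0.0001
grasp_force: 0.0
```

Emit:
servo_tool(
  moves=[
    [0.03,0.2,0,0],
    [0.06,0.4,0,0],
    [0.1,0.6,0,0],
    [0.11,0.7,0,0],
  ],
)

```text
time: 4.7
ee_pos: [0.5523, -0.1533, 0.058]
tcp_rot: [-180.0, -0.0, 170.7]
wrist_force: [-0.7, -1.9, -1.2]
opening: 0.0001
grasp_force: 1.0
```

Emit:
servo_tool(
  moves=[
    [0.02,0.1,0,0],
    [0.03,0.2,0,0],
    [0.05,0.3,0,0],
  ],
)

```text
time: 4.95
ee_pos: [0.5529, -0.1502, 0.0581]
tcp_rot: [-180.0, -0.0, 170.7]
wrist_force: [-1.0, -2.0, -1.7]
opening: -0.0
grasp_force: 1.0
```

Emit:
servo_tool(
  moves=[
    [0.02,0.1,0,0],
    [0.03,0.2,0,0],
  ],
)

```text
time: 5.12
ee_pos: [0.5533, -0.1481, 0.0582]
tcp_rot: [-180.0, -0.0, 170.7]
wrist_force: [-1.4, -2.0, -1.9]
opening: 0.0002
grasp_force: 1.0
```

Emit:
servo_tool(
  moves=[
    [0.02,0.1,0,0],
    [0.03,0.2,0,0],
    [0.05,0.3,0,0],
  ],
)

```text
time: 5.37
ee_pos: [0.5537, -0.1459, 0.0583]
tcp_rot: [-179.9, -0.0, 170.7]
wrist_force: [-3.0, -10.2, -0.7]
opening: 0.0001
grasp_force: 5.5
```

Emit:
servo_tool(
  moves=[
    [0.02,0.1,0,0],
    [0.03,0.2,0,0],
  ],
)

```text
time: 5.53
ee_pos: [0.5537, -0.1457, 0.0584]
tcp_rot: [-179.7, 0.0, 170.6]
wrist_force: [-4.4, -21.2, -1.5]
opening: -0.0001
grasp_force: 10.7
```

```bash
python3 - <<'E'
from h import *
o=get_obs();print(o['q'].round(1))
X=np.array([.9872,-.1592]);Y=np.array([.1592,.9872]);P=np.array([.5456,-.0713])-.075*X-.095*Y
for th in (.0,.1,.15,.2,.4,.6,.8,1,1.2,1.4,1.5,1.571):
    l=np.sin(th)*X-np.cos(th)*Y;t=np.cos(th)*X+np.sin(th)*Y
    print(th,(100*(P+.055*l-.0194*t)).round(2),(100*(P+.055*l-.04*t)).round(2))
E
```

```text
[-14.6   8.2  -5.5  76.2  -0.3  -5.2]
0.0 [ 42.85 -20.44] [ 40.82 -20.11]
0.1 [ 43.38 -20.69] [ 41.32 -20.56]
0.15 [ 43.65 -20.79] [ 41.59 -20.77]
0.2 [ 43.93 -20.89] [ 41.87 -20.97]
0.4 [ 45.07 -21.12] [ 43.07 -21.61]
0.6 [ 46.23 -21.12] [ 44.37 -21.99]
0.8 [ 47.37 -20.88] [ 45.72 -22.11]
1 [ 48.44 -20.43] [ 47.07 -21.96]
1.2 [ 49.41 -19.77] [ 48.36 -21.55]
1.4 [ 50.22 -18.93] [ 49.55 -20.88]
1.5 [ 50.55 -18.46] [ 50.08 -20.47]
1.571 [ 50.76 -18.1 ] [ 50.44 -20.14]
```

Emit:
servo_tool(
  moves=[
    [-0.3,-1.5,0,0],
    [-0.6,-3.5,0,0],
    [-0.6,-4,3,0],
    [-0.6,-4,6,0],
  ],
)

```text
time: 5.87
ee_pos: [0.547, -0.1838, 0.1174]
tcp_rot: [179.9, -0.2, 170.7]
wrist_force: [0.8, -0.4, 0.3]
opening: -0.0002
grasp_force: 0.0
```

Emit:
servo_tool(
  moves=[
    [-1,-0.2,0,-0.12],
    [-2.5,-0.5,0,-0.24],
    [-4,-0.8,0,-0.36],
    [-5.5,-1.1,0,-0.48],
    [-7,-1.4,0,-0.6],
    [-8.5,-1.6,0,-0.72],
    [-10,-1.9,0,-0.84],
    [-11.5,-2.2,0,-0.96],
    [-13.2,-2.5,0,-1.08],
    [-13.2,-2.5,0,-1.2],
    [-13.2,-2.5,-1,-1.32],
    [-13.2,-2.5,-3,-1.42],
    [-13.2,-2.5,-5.5,-1.42],
    [-13.2,-2.5,-7,-1.42],
    [-13.2,-2.5,-7,-1.42],
    [-13.2,-2.5,-7,-1.42],
  ],
)

```text
time: 7.2
ee_pos: [0.416, -0.2078, 0.0483]
tcp_rot: [-180.0, -0.0, 89.4]
wrist_force: [-0.5, -0.4, 0.1]
opening: -0.0003
grasp_force: 0.0
```

Emit:
servo_tool(
  moves=[
    [1.0,0,0,0],
    [2.06,-0.02,0,0],
    [2.34,-0.12,0,0.05],
    [2.91,-0.24,0,0.15],
    [3.48,-0.35,0,0.25],
    [4.06,-0.38,0,0.35],
    [4.64,-0.35,0,0.45],
    [5.21,-0.25,0,0.55],
    [5.78,-0.11,0,0.65],
    [6.32,0.1,0,0.75],
    [6.85,0.34,0,0.85],
    [7.35,0.65,0,0.95],
    [7.82,1.0,0,1.05],
    [8.24,1.4,0,1.15],
    [8.63,1.84,0,1.25],
    [8.63,1.84,0,1.25],
  ],
)

```text
time: 8.53
ee_pos: [0.5046, -0.1894, 0.0493]
tcp_rot: [180.0, 0.1, 161.3]
wrist_force: [-1.0, -0.6, 0.6]
opening: 0.0
grasp_force: 0.0
```

Emit:
servo_tool(
  moves=[
    [0.16,0.2,0,0.05],
    [0.33,0.47,0,0.1],
    [0.33,0.47,0,0.1],
  ],
)

```text
time: 8.78
ee_pos: [0.507, -0.1851, 0.049]
tcp_rot: [-180.0, 0.1, 166.7]
wrist_force: [0.4, -0.9, 0.3]
opening: 0.0003
grasp_force: 0.0
```

Emit:
servo_tool(
  moves=[
    [0.1,0.18,0,0.03],
    [0.2,0.35,0,0.06],
    [0.2,0.35,0,0.06],
  ],
)

```text
time: 9.03
ee_pos: [0.5085, -0.1817, 0.0488]
tcp_rot: [-180.0, 0.1, 170.0]
wrist_force: [0.1, -0.9, -0.8]
opening: 0.0003
grasp_force: 0.2
```

Continue until the stop is felt.

Emit:
servo_tool(
  moves=[
    [0.03,0.15,0,0],
    [0.05,0.3,0,0],
    [0.05,0.3,0,0],
  ],
)

```text
time: 9.28
ee_pos: [0.5085, -0.1807, 0.0488]
tcp_rot: [-179.7, 0.1, 169.9]
wrist_force: [-1.0, -13.1, -0.7]
opening: -0.0002
grasp_force: 6.2
```

Emit:
servo_tool(
  moves=[
    [0.02,0.1,0,0],
    [0.03,0.2,0,0],
    [0.03,0.2,0,0],
  ],
)

```text
time: 9.53
ee_pos: [0.5086, -0.1804, 0.0489]
tcp_rot: [-179.6, 0.1, 169.8]
wrist_force: [-1.8, -21.6, 0.4]
opening: -0.0002
grasp_force: 10.9
```

Emit:
servo_tool(
  moves=[
    [-0.3,-1.5,0,0],
    [-0.5,-3,0,0],
    [-0.5,-3,3,0],
    [-0.5,-2,7,0],
    [-1,-1,11,0],
    [-1,0,15,0],
    [-1,0,19,0],
    [-1,0,23,0],
    [-1,0,25,0],
    [-1,0,25,0],
    [-1,0,25,0],
    [-1,0,25,0],
  ],
)

```text
time: 10.53
ee_pos: [0.4985, -0.1765, 0.2973]
tcp_rot: [180.0, -0.1, 170.1]
wrist_force: [0.1, -0.4, -0.3]
opening: -0.0002
grasp_force: 0.0
```

```bash
python3 - <<'E'
from h import *
o=get_obs();print(o['time'],o['ee_pos'],o['tcp_rot'],abs(o['qd']).max())
im,C=snap('wrist','w3');np.save('w3.npy',np.r_[o['ee_pos'],o['tcp_rot']]);
X=np.array([.9872,-.1592]);Y=np.array([.1592,.9872]);O=np.array([.5456,-.0713])
print('pred hole',proj(C,[*O,.113]))
for n,a,b,z in(('pinlocked',-20,-95,75),('pivot',-75,-95,30),('tabtop',20,-55,85)): print(n,proj(C,[*(O+a/1e3*X+b/1e3*Y),z/1e3]))
cv2.imwrite('pics/w3b.png',cv2.resize(im[110:310,200:440],None,fx=3,fy=3,interpolation=cv2.INTER_CUBIC))
E
```

```text
10.5333 [ 0.4985213  -0.17653024  0.29729381] [ 1.79977725e+02 -6.81815959e-02  1.70071696e+02] 1.3249750795600206
pred hole [356.82500758 191.89963023]
pinlocked [270.04273617 167.14493069]
pivot [268.47590899 117.17560996]
tabtop [303.29925057 200.76392349]
```

View pics/w3b.png

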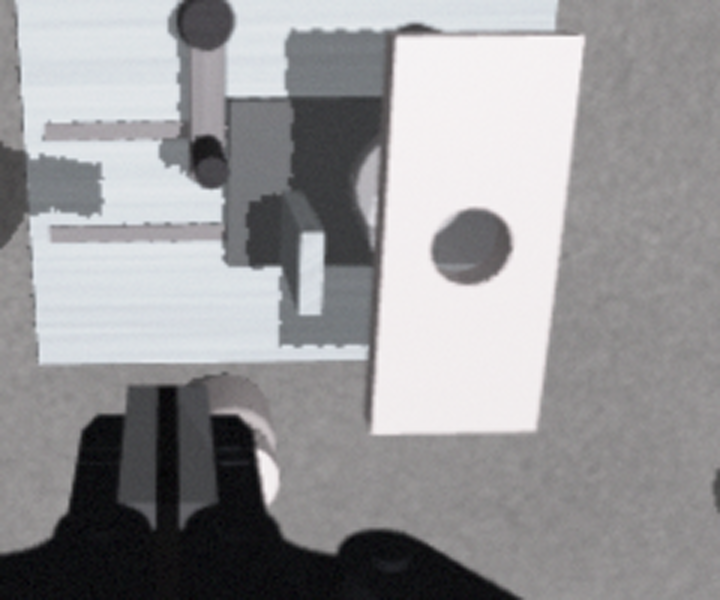

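The carriage is home and the lever points across along +x with its pin at (210,165), so it's locked. The hole is at (472,246), matching the prediction. Next: hover over the probe with the gripper open and remeasure.

Emit:
servo_tool(
  moves=[
    [0.5,4,0,0.02],
    [1,8,0,0.04],
    [1.6,12,0,0.06],
    [2.2,16,0,0.08],
    [2.8,20,0,0.1],
    [3.4,24,0,0.1],
    [4,28,0,0.1],
    [4.6,32,0,0.1],
    [5.2,36,0,0.1],
    [5.8,40,0,0.1],
    [6.2,44,0,0.1],
    [6.2,44.6,-1,0.1],
    [6.2,44.6,-2,0.1],
    [6.2,44.6,-2,0.1],
    [6.2,44.6,-2,0.1],
  ],
  claw=0,
)

```text
time: 11.83
ee_pos: [0.56, 0.2691, 0.2768]
tcp_rot: [-179.9, -0.2, 175.9]
wrist_force: [0.4, 0.8, 0.6]
opening: 0.0855
grasp_force: 0.0
```

```bash
python3 - <<'E'
from h import *
# hole refinement from w3
im=cv2.imread('pics/w3.png').astype(int);a=np.load('w3.npy');C=cam('wrist',{'ee_pos':a[:3],'tcp_rot':a[3:]})
m=(im[160:225,325:390].min(2)<195).astype(np.uint8)
for c in cv2.findContours(m,cv2.RETR_LIST,cv2.CHAIN_APPROX_NONE)[0]:
    if 300<cv2.contourArea(c)<1500:
        c=c[:,0]+[325,160];W=np.array([onz(C,*q,.113)[:2] for q in c.astype(float)])
        A=np.c_[2*W,np.ones(len(W))];q=np.linalg.lstsq(A,(W**2).sum(1),rcond=None)[0];print('hole',q[:2],np.sqrt(q[2]+q[:2]@q[:2]),cv2.minEnclosingCircle(W.astype(np.float32)))
o=get_obs();print(o['time'],o['ee_pos'],o['tcp_rot'],abs(o['qd']).max())
im,C=snap('wrist','w4');u,v=proj(C,[.561,.2688,.178]);print(u,v)
u,v=int(u),int(v);w=im[v-25:v+26,u-25:u+26].max(2)
k=((w>75)&(w<215)).astype(np.uint8);n,l,s,c=cv2.connectedComponentsWithStats(k)
for i in range(1,n):
    if s[i,4]>60: q=c[i]+[u-25,v-25];print(s[i],q,onz(C,*q,.178).round(4))
E
```

```text
hole [ 0.54554444 -0.07115398] 0.01472247834318227 ((0.5455923080444336, -0.07137004286050797), 0.015507036820054054)
11.8333 [0.55996587 0.26905051 0.27676839] [-1.79911837e+02 -1.53003003e-01  1.75865894e+02] 1.8225353797015496
256.83491145776134 194.100821864983
[  0   0  45  39 453] [243.4392936  188.20750552] [0.5552 0.2583 0.178 ]
[ 18  16  15  17 201] [255.99004975 193.32338308] [0.5603 0.2682 0.178 ]
```

Emit:
servo_tool(
  moves=[
    [0,-0.1,-3,0],
    [0,-0.1,-6,0],
    [0,-0.1,-9,0],
    [0,-0.1,-11,0],
    [0,-0.1,-13,0],
    [0,-0.1,-14.3,0],
    [0,-0.1,-14.3,0],
    [0,-0.1,-14.3,0],
  ],
)

```text
time: 12.55
ee_pos: [0.5605, 0.2676, 0.1357]
tcp_rot: [-180.0, -0.0, 175.8]
wrist_force: [-0.5, 0.3, -0.2]
opening: 0.0854
grasp_force: 0.0
```

Emit:
servo_tool(
  moves=[
    [0,0,0,0],
    [0,0,0,0],
    [0,0,0,0],
    [0,0,0,0],
    [0,0,0,0],
    [0,0,0,0],
    [0,0,0,0],
    [0,0,0,0],
  ],
  claw=1,
  force=40,
)

```text
time: 13.22
ee_pos: [0.5608, 0.2685, 0.136]
tcp_rot: [180.0, 0.1, 175.9]
wrist_force: [-0.3, -0.9, 4.6]
opening: 0.0291
grasp_force: 39.4
```

Emit:
servo_tool(
  moves=[
    [0,0,0.5,0],
    [0,0,1.5,0],
    [0,0,3,0],
    [0,0,5,0],
    [0,0,7,0],
    [0,0,9,0],
    [0,0,11,0],
    [0,0,13,0],
    [0,0,15,0],
    [0,0,17,0],
    [0,0,19,0],
    [0,0,20,0],
    [0,0,20,0],
    [0,0,20,0],
  ],
)

```text
time: 14.38
ee_pos: [0.5608, 0.2685, 0.3355]
tcp_rot: [180.0, 0.0, 175.9]
wrist_force: [-0.6, -1.1, -1.0]
opening: 0.0291
grasp_force: 39.7
```

Emit:
servo_tool(
  moves=[
    [0,-1,0,0],
    [-0.1,-3,0,0],
    [-0.2,-5.5,0,0],
    [-0.4,-8.5,0,0],
    [-0.5,-11.5,0,0],
    [-0.7,-14.5,0,0],
    [-0.8,-17.5,0,0],
    [-0.9,-20.5,0,0],
    [-1.1,-23.5,0,0],
    [-1.2,-26.5,0,0],
    [-1.3,-29.5,0,0],
    [-1.4,-32,0,0],
    [-1.5,-33.5,0,0],
    [-1.5,-34,0,0],
    [-1.5,-34,0,0],
    [-1.5,-34,0,0],
    [-1.5,-34,0,0],
  ],
)

```text
time: 15.8
ee_pos: [0.5454, -0.0709, 0.335]
tcp_rot: [180.0, -0.0, 175.9]
wrist_force: [-0.4, 0.1, -1.2]
opening: 0.0291
grasp_force: 39.8
```

```bash
python3 - <<'E'
from h import *
o=get_obs();print(o['time'],o['ee_pos'],o['tcp_rot'],abs(o['qd']).max(),o['opening'])
a,C=snap('wrist','w5');b,S=snap('scene','s5');c,T=snap('top','t5')
p=o['ee_pos'];tip=[p[0],p[1],p[2]-.121];hd=[p[0],p[1],p[2]-.011]
for n,K in(('w',C),('s',S),('t',T)):print(n,proj(K,tip),proj(K,hd))
u,v=map(int,proj(C,tip));u2,v2=map(int,proj(S,tip))
A=cv2.resize(a[max(v-100,0):v+100,max(u-80,0):u+80],(400,500),interpolation=cv2.INTER_CUBIC);B=cv2.resize(b[v2-70:v2+30,u2-40:u2+40],(400,500),interpolation=cv2.INTER_CUBIC)
print(u,v,u2,v2);cv2.imwrite('pics/c5.png',np.hstack([A,B]))
E
```

```text
15.8 [ 0.54539516 -0.07088248  0.3349768 ] [ 1.79985038e+02 -3.02359756e-02  1.75925194e+02] 0.4491067849811506 0.029117209336221018
w [256.7184242  184.57262949] [257.55989872 243.78786082]
s [242.09378241 151.57936243] [242.06187137 118.03350264]
t [289.63537472 194.0518195 ] [292.3555366  187.16675988]
256 184 242 151
```

View pics/c5.png

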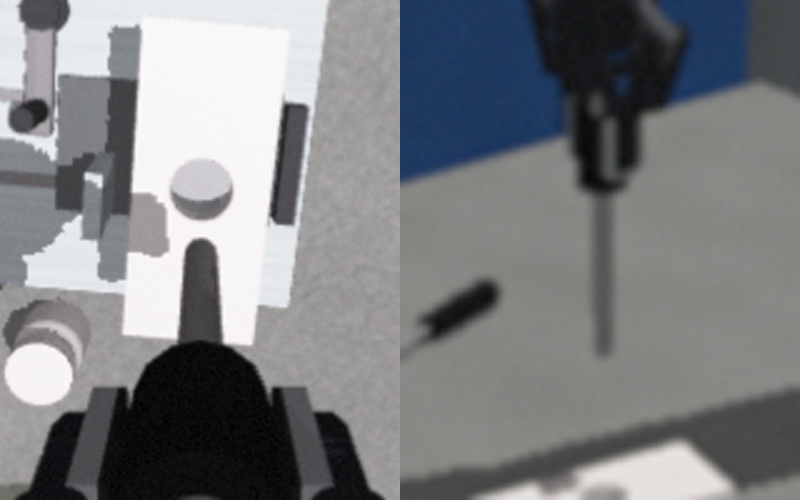

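The wrist crop (left) shows the rod tip at about (201,248) with the hole behind it at (201,190). The scene crop (right) shows the rod upright with its tip at (602,353). Both match the predictions. I'll lower to just above the plate and compare tip and hole there.

Emit:
servo_tool(
  moves=[
    [0,0,-1,0],
    [0,0,-2.5,0],
    [0,0,-4,0],
    [0,0,-5.5,0],
    [0,0,-7,0],
    [0,0,-8,0],
    [0,0,-8.6,0],
    [0,0,-8.6,0],
    [0,0,-8.6,0],
    [0,0,-8.6,0],
  ],
)

```text
time: 16.78
ee_pos: [0.5458, -0.0714, 0.2502]
tcp_rot: [-180.0, 0.1, 175.9]
wrist_force: [-0.6, 0.8, -1.1]
opening: 0.029
grasp_force: 39.8
```

```bash
python3 - <<'E'
from h import *
o=get_obs();print(o['time'],o['ee_pos'],o['tcp_rot'],abs(o['qd']).max(),o['opening'])
a,C=snap('wrist','w6');b,S=snap('scene','s6')
p=o['ee_pos'];tip=[p[0],p[1],p[2]-.121]
for n,K in(('w',C),('s',S)):print(n,'tip',proj(K,tip),'hole',proj(K,[.5455,-.0712,.113]))
u,v=map(int,proj(C,tip));u2,v2=map(int,proj(S,tip));print(u,v,u2,v2)
A=cv2.resize(a[v-40:v+40,u-40:u+40],(400,400),interpolation=cv2.INTER_CUBIC);B=cv2.resize(b[v2-20:v2+20,u2-20:u2+20],(400,400),interpolation=cv2.INTER_CUBIC)
cv2.imwrite('pics/c6.png',np.hstack([A,B]))
# rod edges by row in wrist
g=a.max(2).astype(int)
for r in range(v-8,v+26,3): print(r,g[r,u-14:u+15].tolist())
E
```

```text
16.7833 [ 0.54581953 -0.07141303  0.25016592] [-1.79998228e+02  6.50752742e-02  1.75906968e+02] 0.1521722672407625 0.02903061872802302
w tip [256.75879041 184.35447298] hole [256.89185599 178.85897569]
s tip [241.92299793 175.35492573] hole [242.05315631 179.69347004]
256 184 241 175
176 [123, 117, 131, 160, 191, 201, 203, 201, 205, 205, 202, 203, 203, 204, 204, 203, 202, 204, 204, 204, 203, 205, 205, 202, 201, 203, 171, 133, 115]
179 [107, 113, 113, 115, 115, 114, 115, 121, 124, 125, 127, 137, 143, 122, 109, 128, 135, 155, 150, 139, 120, 110, 102, 105, 116, 118, 115, 117, 113]
182 [109, 109, 110, 114, 115, 115, 113, 110, 94, 69, 67, 70, 70, 72, 73, 76, 78, 79, 84, 83, 93, 101, 101, 103, 116, 117, 115, 113, 105]
185 [133, 111, 108, 108, 110, 112, 111, 91, 66, 65, 67, 66, 71, 70, 75, 79, 76, 82, 79, 79, 82, 89, 102, 102, 115, 112, 111, 112, 112]
188 [152, 147, 125, 112, 112, 109, 103, 81, 66, 64, 67, 68, 72, 71, 73, 73, 73, 70, 68, 75, 75, 88, 112, 115, 111, 107, 111, 140, 200]
191 [155, 154, 153, 151, 143, 131, 111, 76, 63, 63, 66, 66, 68, 73, 74, 72, 70, 68, 66, 65, 68, 84, 113, 133, 165, 181, 230, 244, 247]
194 [153, 156, 156, 156, 156, 154, 138, 73, 64, 67, 64, 67, 70, 70, 69, 75, 78, 78, 76, 66, 72, 141, 234, 244, 246, 246, 246, 246, 246]
197 [155, 156, 155, 155, 157, 149, 125, 69, 64, 63, 68, 69, 66, 66, 69, 69, 71, 81, 74, 63, 71, 147, 242, 247, 246, 246, 246, 246, 245]
200 [158, 158, 155, 155, 156, 145, 102, 69, 61, 63, 64, 68, 68, 69, 67, 68, 65, 65, 67, 63, 69, 126, 226, 246, 246, 246, 246, 246, 246]
203 [233, 168, 156, 155, 155, 142, 90, 69, 62, 64, 68, 67, 65, 66, 69, 68, 67, 69, 65, 65, 66, 100, 195, 244, 246, 246, 247, 246, 246]
206 [239, 187, 175, 174, 197, 226, 120, 68, 64, 67, 61, 68, 69, 69, 64, 69, 68, 67, 64, 64, 63, 86, 173, 243, 246, 246, 247, 246, 246]
209 [246, 246, 246, 246, 245, 231, 102, 62, 63, 62, 68, 64, 69, 72, 67, 69, 68, 64, 64, 64, 63, 81, 168, 242, 246, 246, 246, 246, 247]
```

View pics/c6.png

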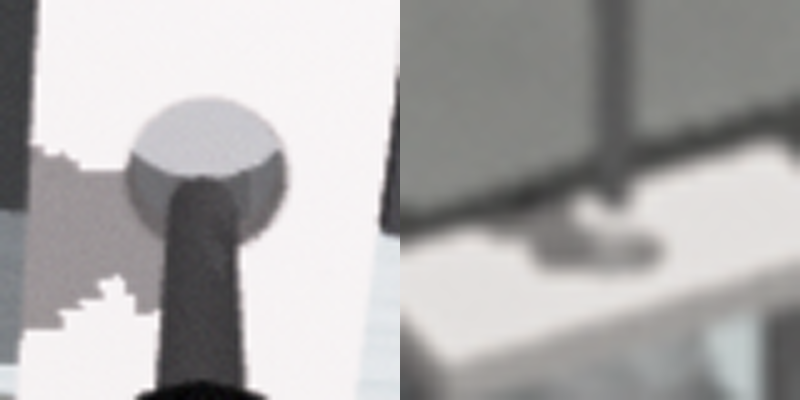

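The tip is over the hole, close to centre: in the wrist crop the rod is at ≈203 and the hole at ≈207. I'll refine it using the unobstructed hole in the first scene picture.

```bash
python3 - <<'E'
from h import *
S=cam('scene');s0=cv2.imread('pics/scene0.png').max(2).astype(float);s6=cv2.imread('pics/s6.png').max(2).astype(float)
w=s0[170:190,226:258];
hole=np.clip(225-w,0,None)
print('s0'); print(w[5:15,6:26].astype(int))
for p in([.5455,-.0712,.113],[.5555,-.0712,.113],[.5455,-.0612,.113]):print(proj(S,p))
print('rod s6')
for r in range(158,174,3):
    l=s6[r,230:254];bg=np.r_[l[:5],l[-5:]].mean();d=np.clip(bg-l-12,0,None);d[:5]=0;d[-5:]=0;print(r,(d*np.arange(230,254)).sum()/d.sum(),proj(S,[.5458,-.0714,.129+(175.35-r)/.305/1000])[0])
a=cv2.imread('pics/w6.png').max(2);print(a[170:192,253:261].mean(1).astype(int))
E
```

```text
s0
[[155 160 166 173 181 191 198 205 213 223 226 227 226 226 226 226 225 225
  225 226]
 [183 192 201 207 214 222 226 226 225 226 225 224 226 225 225 226 226 225
  226 225]
 [213 220 223 225 227 226 226 224 218 212 208 210 211 215 221 225 226 226
  225 225]
 [225 226 226 226 225 224 215 201 189 183 181 180 178 182 197 216 224 226
  225 225]
 [226 226 225 226 224 216 191 173 164 161 160 157 150 149 165 197 222 225
  225 226]
 [225 225 225 225 224 213 185 162 153 152 149 146 140 139 157 192 221 226
  226 225]
 [225 225 225 225 225 221 201 180 166 157 151 147 149 160 182 208 224 226
  226 225]
 [225 225 225 225 226 224 221 208 196 186 178 179 184 199 212 223 227 226
  225 224]
 [225 225 225 225 226 225 225 224 221 216 214 213 218 223 225 225 224 219
  211 205]
 [225 225 225 226 225 225 226 226 226 226 226 225 224 223 217 210 202 191
  182 176]]
[242.05315631 179.69347004]
[239.56906682 180.72284777]
[243.99976659 181.00410025]
rod s6
158 241.9121951219512 241.8985539837247
161 241.93457943925233 241.90377275321632
164 241.91416309012874 241.90912478693113
167 241.97737556561083 241.9146056963928
170 244.23899371069183 241.92021122058784
173 238.60171673819744 241.92593722198697
[203 203 203 203 204 204 203 204 197 134  84  74  75  74  73  74  73  71
  71  70  71  69]
```

Both views agree on a shift of about −1.2 mm in x and +0.7 mm in y. I'll apply it and lower the rod.

Emit:
servo_tool(
  moves=[
    [-0.12,0.07,0,0],
    [-0.12,0.07,0,0],
    [-0.12,0.07,-0.5,0],
    [-0.12,0.07,-1.2,0],
    [-0.12,0.07,-2,0],
    [-0.12,0.07,-2.8,0],
    [-0.12,0.07,-3.6,0],
    [-0.12,0.07,-4.4,0],
    [-0.12,0.07,-5.2,0],
    [-0.12,0.07,-6,0],
    [-0.12,0.07,-6.7,0],
    [-0.12,0.07,-7.3,0],
    [-0.12,0.07,-7.7,0],
    [-0.12,0.07,-7.7,0],
    [-0.12,0.07,-7.7,0],
    [-0.12,0.07,-7.7,0],
  ],
)

```text
time: 18.22
ee_pos: [0.5445, -0.0709, 0.1727]
tcp_rot: [-180.0, 0.0, 175.9]
wrist_force: [-0.6, -0.1, -1.7]
opening: 0.0291
grasp_force: 39.8
```

```bash
python3 - <<'E'
from h import *
o=get_obs();print(o['time'],o['ee_pos'],o['tcp_rot'],abs(o['qd']).max(),o['opening'],o['wrist_force'])
a,C=snap('wrist','w7');b,S=snap('scene','s7')
u,v=map(int,proj(C,[.5455,-.0712,.113]));u2,v2=242,180;print(u,v,proj(C,[.5455,-.0712,.113]))
A=cv2.resize(a[v-40:v+40,u-40:u+40],(400,400),interpolation=cv2.INTER_CUBIC);B=cv2.resize(b[v2-20:v2+20,u2-20:u2+20],(400,400),interpolation=cv2.INTER_CUBIC)
cv2.imwrite('pics/c7.png',np.hstack([A,B]))
g=b.max(2);print(g[172:186,234:251])
E
```

```text
18.2167 [ 0.54451647 -0.07093357  0.17271959] [-1.79996714e+02  3.46713642e-02  1.75885183e+02] 0.27451323373887143 0.02909064339462593 [-0.6464572  -0.06295423 -1.70366636]
256 211 [256.83587626 211.83243049]
[[135 134 131 128 127 121 105  90  86  91 108 135 155 174 190 201 212]
 [125 125 119 111 106 102  90  83  86  99 140 186 207 217 225 226 227]
 [ 97  98  96  94  96  99  95  89  86 106 160 212 229 227 228 228 227]
 [ 80  88  97 106 111 114 108  94  88 106 162 218 230 228 228 227 227]
 [101 108 115 122 125 124 116  98  89 105 163 217 229 228 227 227 226]
 [120 123 125 127 128 129 119 101  89 101 150 202 225 226 227 226 227]
 [127 126 126 126 128 129 121 102  89  95 130 173 202 219 225 227 227]
 [142 131 124 124 125 127 119 102  89  90 112 144 171 199 224 227 227]
 [183 161 151 148 140 131 119 100  90  90 104 128 149 186 222 227 227]
 [218 203 199 194 179 148 121 102  94  95 103 121 140 176 215 227 227]
 [227 225 226 224 206 165 128 110 106 107 112 124 140 171 205 224 227]
 [227 227 228 228 219 186 143 121 122 131 143 153 167 188 206 217 214]
 [227 227 227 228 225 205 169 150 152 167 184 191 192 198 199 192 184]
 [227 227 227 228 228 221 201 190 188 191 198 196 188 183 176 167 162]]
```

View pics/c7.png

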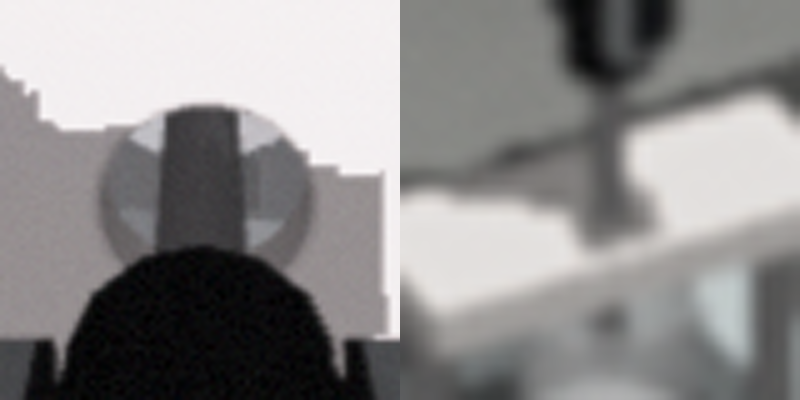

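The rod passes down the hole without touching. In the wrist crop the rod is centred at 201 and the hole at 205 (≈0.6 mm off), and the scene crop agrees. I'll nudge 0.5 mm, settle and hand in.

Emit:
servo_tool(
  moves=[
    [0,0.03,0,0],
    [0,0.05,0,0],
    [0,0.05,0,0],
    [0,0.05,0,0],
    [0,0.05,0,0],
    [0,0.05,0,0],
    [0,0.05,0,0],
    [0,0.05,0,0],
    [0,0.05,0,0],
    [0,0.05,0,0],
    [0,0.05,0,0],
    [0,0.05,0,0],
  ],
)

```text
time: 19.32
ee_pos: [0.5443, -0.0704, 0.1723]
tcp_rot: [-180.0, -0.0, 175.9]
wrist_force: [0.2, -0.4, -1.9]
opening: 0.0293
grasp_force: 39.8
```

```bash
python3 - <<'E'
from h import *
o=get_obs();print(o['time'],o['ee_pos'],o['tcp_rot'],abs(o['qd']).max(),o['wrist_force'])
print(job_done())
E
```

```text
19.3167 [ 0.54433575 -0.07038828  0.17225276] [-1.79996951e+02 -2.94894019e-03  1.75888402e+02] 0.1200495033777462 [ 0.215977   -0.42096286 -1.86258378]
the job is handed in; nothing more can be done
None
```

I handed the job in at about 19 s: the carriage is fully home, the latch is locked at its stop, and the long probe is held upright and still, within about 1 mm of the hole's centre by camera, its tip about half-way down the cup (52 mm up).

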